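# Hold stop tweezers at setting-gauge step 4

## Robot

A 6-joint arm with a two-finger parallel gripper is mounted at the origin on the work surface; the furniture and walls round the work are solid. World frame = base frame: x ahead of the robot, y to its left, z up, the work surface at z = 0. Lengths are in m, angles in rad, forces in N, time in s.
With the tool pointing down it reaches from about 0.275 to 0.825 m from the base axis. Payload 4.9 kg.
Tool frame: the origin (TCP) lies midway between the tips of the shut fingers; the grasp point (between the pads) lies 19 mm behind it (env.hold_point_z is the z of the grasp point in the tool frame, in m); z points along the fingers, y is the line along which they close (so a half turn about z gives the same grasp; the last joint's range is limited). The gripper opens to 85 mm and grips with 20 to 120 N. Pads are 22 mm wide; open, the fingers measure 114 mm over their backs; the gripper's body (76 mm by 85 mm) begins 54 mm behind the grasp point. The pads swing forward as they close: fully open they stand 13 mm farther back than shut.
Start: joints at [-1.235, 0.326, -0.193, 1.052, 0, 1.437], TCP at [0.249, -0.49, 0.231] pointing down, gripper open.
Joint ranges: [-2.65, 2.65], [-0.97, 1.79], [-1.3, 1.35], [-1.93, 2.1], [-1.47, 1.37], [-3.14, 3.14]. Speed limits (rad/s): [2.57, 2.57, 3.14, 3.14, 3.14, 3.14].

## Interface

Orientations are given as a unit quaternion [w, x, y, z].
In Python, from bench import env, viewer gives the robot as it stands.
- The arm moves only by the tool arm_command, never from a script. Its argument "motion" is a list of rows, each an object with "dp": the shift along the tool's x, y, z in mm, a list of three; "turn": the turn about the tool's z in degrees; "grip": the finger opening in mm, from 0 to 85.4. A call has 1 to 10 rows; each row is the pose to reach, as a shift and turn from the pose commanded when the call began, along the tool's axes at that moment; what a row does not reach only later rows make up. A row lasts 1/12 s, in which the tool goes at most 41.7 mm and 7.16 degrees, less where a joint would pass 70% of its speed; a pose out of reach is approached as far as the arm can. A call with a gripper value outside its range is refused whole. The fingers move at their own pace and stop on an object; "squeeze" is the grip in N (left out, the last holds). Time passes only in rows, so rows that repeat a pose let the fingers close. It gives the time, the measured TCP pose, the force, the opening and the grip force at its end, in the units of the state.
- env.get_obs(): the state, without advancing time (a new reading comes with each control period).
- viewer.capture(name): name is "scene" or "top"; returns the picture (480x640x3 uint8, red, green, blue); there is no depth.
- viewer.calibration(name): a dict with "K" (3x3 intrinsics, pixels), "dist" ([k1, k2, p1, p2, k3] as OpenCV has them; the pictures are not rectified), "extrinsics" (4x4, takes a point from world to camera coordinates). Camera axes: x right, y down, z forward; pixel columns grow to the right and rows downward; lengths in m; the calibration is good to about 2 mm. A picture is of the moment at which its call begins. calibration takes no time and is no camera call.
- env.close_job(): hands the job in; it is judged then, once.
The state is a dict: "t": time; "q": joint angles; "joint_velocities": joint speeds; "joint_efforts": joint torques, N m; "position": TCP position; "orientation": TCP orientation; "wrist_force": force on the tool from outside, world axes, zero at the start; "torque": the same for the moment, N m; "grip_width": finger opening in m; "grip_force": force on a finger pad.
Only numpy, scipy, OpenCV 4.12 (cv2) and the standard library are available. Lean on these libraries where they do the work, as an engineer would, in place of code of your own. Each camera call takes 0.05 s, during which the arm holds its last target. There are 200 camera calls.

## Task

Turn the knurled collar of the setting gauge until the lug with four dots (step 4, 18 mm wide) clicks in above the index post. Then take the sprung tweezers off their rest and hold them level at that lug from outside, tips either side of it, squeezed until the tips stand just beside it, almost touching, without clamping the lug or pushing it out of its click stop. Keep holding them there, steady, so that I can set the stop screw: finish while holding, and leave the other things where they are.

Things in the scene. Friction and masses are not known exactly. Their poses are not given: they have to be found in the camera images.
- setting_gauge: setting gauge screwed to the bench: round grey foot (112 mm diameter, 16 mm high) with a 48 mm column, carrying a turning star of six flat steel lugs with a dark knurled collar on top (100 mm high overall). Origin on the bench on the turning axis, z up. Its own -x direction points from the axis over a small steel index post (36 mm high) to the working station; -x roughly faces the robot. Fixed.
- gauge_collar (a joint): turning angle of the collar and its lugs, rad, positive counter-clockwise seen from above. Click stops every 0.698 (40 degrees): step n stands over the index post at (n-1)*0.698, so step 4 is at 2.094. Range -0.12 to 3.61. The steps' lugs are 9, 12, 15, 18, 21 and 24 mm wide for steps 1 to 6, marked with 1 to 6 small black dots on the disc at the lug's root. About 0.25 N m turns it over a click; released near a stop it springs into it.
- collar_grip (a point): on the turning axis, 85 mm above the bench, in the upper half of the knurled collar, which is a cylinder of 46 mm diameter from 66 to 98 mm above the bench. The disc below it (84 mm diameter) and the lugs have their top 58 and 56 mm above the bench, so fingers beside the collar must stay above 58 mm.
- gauge_station (a point): working station, fixed to the gauge: on the middle of whichever lug stands over the index post, 58 mm out from the turning axis along the gauge's -x, 52 mm above the bench. Lugs are 8 mm high (48 to 56 mm above the bench) and reach to 66 mm from the axis. Axes as the gauge's: x runs inward along the lug to the axis, y across the lug, z up.
- stop_tweezers: steel sprung tweezers, 158 mm long, arms 12 mm high, 80 g, lying level across two black posts of their rest, tips pointing away from the robot more or less. Origin at the heel, where the arms join, at the underside of the arms; x runs to the tips, y to the left, z up. A brass stop screw goes through the left arm 112 mm from the heel, its heads standing up to 14 mm outside that arm. Left arm and heel are one piece.
- tweezer_grip (a point): in the middle between the arms where they are to be squeezed, 78 mm from the heel, at half height of the arms (6 mm above the underside, 46 mm above the bench as they lie). From 50 to 106 mm the outer faces are flat, serrated, and 45 mm apart unsqueezed at this point, 35 mm apart (and parallel) when the tips are 20 mm apart. Nothing but the rest's base plate (8 mm thick) lies beneath this part. The point belongs to the left arm.
- tip_left (a point): on the inner face of the left arm's tip, 150 mm from the heel, 8 mm short of the very end, at half height of the tip (6 mm above the underside). Tips are 4 mm thick, 6 mm high, straight for their last 28 mm. Distance from tip_left to tip_right is the tip gap: 39.5 mm unsqueezed.
- tip_right (a point): the same point on the right arm's tip
- tweezer_arm (a joint): squeeze of the tweezers: angle of the right arm towards the left, rad, 0 unsqueezed; tip gap = 39.5 mm - 150 mm per rad, so 0.13 gives 20 mm. Spring 6 N m/rad: at the grip point about 10 N holds the 20 mm gap; the spring opens them when let go.
- tweezer_rest: rest for the tweezers, fixed: grey base plate 156 x 74 x 8 mm with two black posts, tops 40 mm above the bench, side lips to 50 mm. Origin on the bench under the middle of the plate, x along the tweezers towards the tips. Posts at x = -66 mm (34 mm wide, under the heel) and x = +55 mm (68 mm wide, under the front of the arms); the tweezers' heel lies near x = -68 mm. Lift the tweezers straight up.
- housing_a: bystander: white connector housing with short leads, 102 x 48 x 12 mm
- bobbin: bystander: solder bobbin, 52 mm across, 40 mm high
- bottle: bystander: small brown bottle, 37 mm across, 80 mm high
Not all that is in view belongs to the job. There is more than one size of the stop_tweezers; the job needs the larger.

How it is judged:
On the way, in this order (a step that is already met when the one before it is completed fails the run):
1. the collar rests in the click stop of step 4, tweezers still on their rest (value of joint gauge_collar between 2 and 2.19 rad and contact force between the fingers and setting_gauge below 0.2 N and contact force between stop_tweezers and tweezer_rest above 0.1 N), for 0.2 s.
2. the tweezers are lifted off the rest in the gripper (contact force between stop_tweezers and tweezer_rest below 0.05 N and contact force between the fingers and stop_tweezers above 1.5 N and height (world z) of stop_tweezers above 0.055 m), for 0.2 s.
At the end, for the whole second after the job is handed in: Collar in step 4 (2.094 +-0.09). Tweezers held in the gripper (over 3 N), level within 0.2 rad, still, off the rest; a tip each side of the lug, gap 17.5 to 22.5 mm, tip points within 8 mm along the lug and 6 mm in height of the station; under 5 N on the gauge, fingers clear of it (value of joint gauge_collar between 2 and 2.19 rad and distance between tip_left and tip_right between 0.0175 and 0.0225 m and y of tip_left in the frame of gauge_station above 0.006 m and y of tip_right in the frame of gauge_station below -0.006 m and x of tip_left in the frame of gauge_station between -0.008 and 0.008 m and x of tip_right in the frame of gauge_station between -0.008 and 0.008 m and z of tip_left in the frame of gauge_station between -0.006 and 0.006 m and z of tip_right in the frame of gauge_station between -0.006 and 0.006 m and angle between stop_tweezers's own z axis and vertical below 0.2 rad and contact force between the fingers and stop_tweezers above 3 N and contact force between stop_tweezers and setting_gauge below 5 N and contact force between the fingers and setting_gauge below 0.2 N and contact force between stop_tweezers and tweezer_rest below 0.05 N and linear speed of stop_tweezers below 0.02 m/s); the arm keeps its last pose, push and grip.
It fails at once if the lug clamped or the gauge rammed with the tweezers (contact force between stop_tweezers and setting_gauge above 20 N).
It fails at once if a bystander pushed away (distance of any of housing_a, bobbin, bottle from where it was at the start of the episode above 0.03 m).
It also fails if it takes over 42 s, if anything falls off the work surface, if the arm or the gripper's body presses on something with over 40 N, if the wrist force passes 120 N, or if a joint passes its speed limit or range.

## Working session

There is one attempt and no reset: what is moved stays moved. The work goes in short steps, Python scripts to look and compute and a tool call to move; the robot and the scene stay as the last step left them, time stands still between calls to the robot, and variables do not carry over. Pictures are saved under pics/ and viewed, at most 10 in all, crops included, and the job is handed in when it is done.

Besides the shell and the picture viewer there is one more tool, called after "Request:" by a JSON object that holds its "fn" and its "kwargs". arm_command: Moves the arm, as the interface text tells. Its arguments: {"type":"object","properties":{"motion":{"type":"array","items":{"type":"object","properties":{"dp":{"type":"array","items":{"type":"number"}},"turn":{"type":"number"},"grip":{"type":"number"}}}},"squeeze":{"type":"number"}},"required":["motion"]}

```bash
mkdir -p pics; ls
python3 - <<'E'
from bench import env, viewer
import cv2
for n in("scene","top"):
    im=viewer.capture(n); cv2.imwrite(f"pics/{n}0.png",im[:,:,::-1])
    c=viewer.calibration(n); print(n,c)
o=env.get_obs();print(o, env.hold_point_z)
E
```

```text
pics
scene {'K': array([[560.73417477,   0.        , 316.98546463],
       [  0.        , 560.73417477, 234.27948041],
       [  0.        ,   0.        ,   1.        ]]), 'dist': array([0.02308934, 0.        , 0.        , 0.        , 0.        ]), 'extrinsics': array([[ 0.73197784, -0.6810977 , -0.0177303 , -0.39234458],
       [-0.40725027, -0.41651407, -0.81281193,  0.33337013],
       [ 0.54621942,  0.60218099, -0.5822563 ,  0.57173896],
       [ 0.        ,  0.        ,  0.        ,  1.        ]])}
top {'K': array([[542.71826154,   0.        , 314.38088741],
       [  0.        , 542.71826154, 242.45753287],
       [  0.        ,   0.        ,   1.        ]]), 'dist': array([-0.06898123,  0.        ,  0.        ,  0.        ,  0.        ]), 'extrinsics': array([[ 0.02867279, -0.99869058,  0.04236741,  0.01960425],
       [-0.996306  , -0.03198523, -0.07969501,  0.58011784],
       [ 0.08094579, -0.03992583, -0.99591852,  0.99203985],
       [ 0.        ,  0.        ,  0.        ,  1.        ]])}
{'t': 0.1, 'q': array([-1.23519111e+00,  3.26852706e-01, -1.93456876e-01,  1.05200675e+00,
       -1.01179077e-05,  1.43660348e+00]), 'joint_velocities': array([ 0.00062905, -0.00328148,  0.00286208,  0.00184516,  0.00096283,
       -0.00139471]), 'joint_efforts': array([ 2.32947305e-04, -4.44238293e+01,  2.63038480e+01,  7.89834419e-03,
       -6.89527019e-05, -1.04599448e-05]), 'position': array([ 0.24883061, -0.4899234 ,  0.23059968]), 'orientation': array([-7.55641453e-04,  9.72537563e-01,  2.32744732e-01, -8.14407856e-05]), 'wrist_force': array([-0.29133726,  0.24434528,  0.05307276]), 'torque': array([0.02277562, 0.00011272, 0.0131821 ]), 'grip_force': 0.0, 'grip_width': 0.08534932389475759} -0.0187
```

View pics/scene0.png

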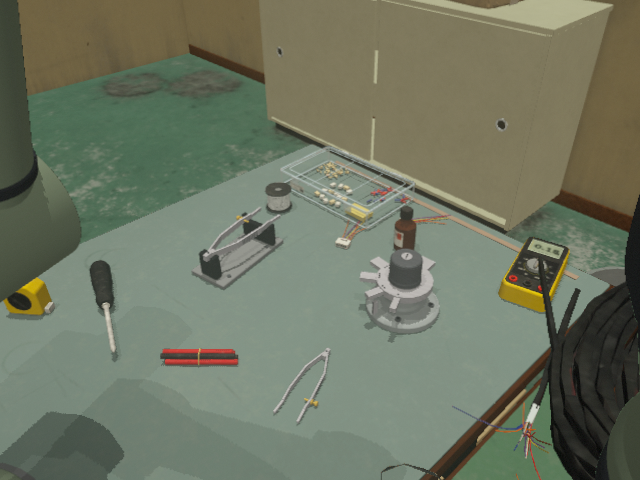

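View pics/top0.png

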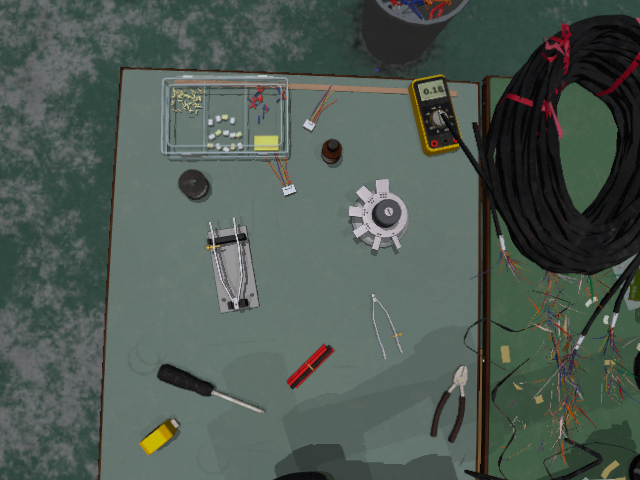

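The scene view shows the larger tweezers on the rest around (240,240) and the gauge at (403,285). The top view shows the gauge collar near (387,212), and the rest running from the heel at (236,304) to the tips at (222,222). The smaller tweezers lie at (387,325). I'll zoom in next.

Run:
```python
import cv2, numpy as np
im=cv2.imread("pics/top0.png")
a=cv2.resize(im[170:260,340:420],None,fx=5,fy=5,interpolation=cv2.INTER_CUBIC)
b=cv2.resize(im[210:320,195:270],None,fx=4.09,fy=4.09,interpolation=cv2.INTER_CUBIC)[:450]
cv2.imwrite("pics/crop0.png",np.hstack([a,b]))
print(a.shape,b.shape)
```

```text
(450, 400, 3) (450, 307, 3)
```

View pics/crop0.png

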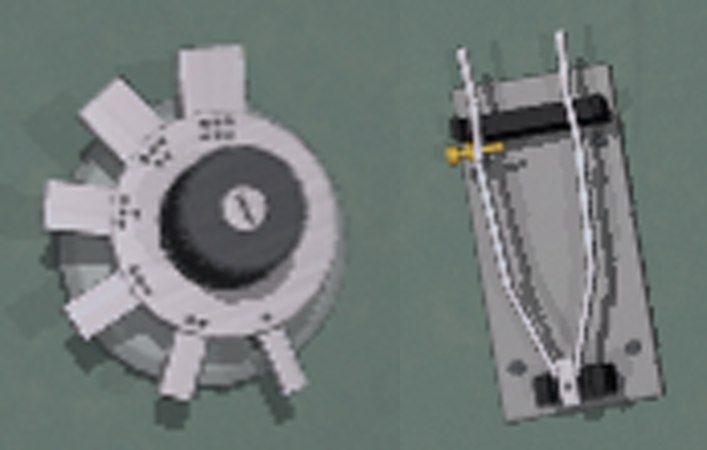

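Top crop: the dots read 1 to 6 clockwise, with step 1 at (294,388) and step 4 at (47,205). The tweezers' heel is at (569,403), the tips at (462,50) and (559,35), and the brass screw is on the left arm. Now fitting positions and looking for the index post.

```bash
cat > h.py <<'E'
import numpy as np, cv2
from bench import env, viewer
from scipy.optimize import least_squares
def proj(n,P):
    c=viewer.calibration(n);E=np.array(c["extrinsics"])
    return cv2.projectPoints(np.atleast_2d(np.array(P,float)),cv2.Rodrigues(E[:3,:3])[0],E[:3,3],np.array(c["K"]),np.array(c["dist"]))[0].reshape(-1,2)
def back(n,uv,z):
    c=viewer.calibration(n);E=np.array(c["extrinsics"]);R=E[:3,:3]
    p=cv2.undistortPoints(np.array(uv,float).reshape(-1,1,2),np.array(c["K"]),np.array(c["dist"])).reshape(-1,2)
    d=np.c_[p,np.ones(len(p))]@R; C=-R.T@E[:3,3]
    return C+d*((z-C[2])/d[:,2])[:,None]
E
python3 - <<'E'
from h import *
a=np.array([(294,388),(178,396),(82,326),(47,205),(100,95),(211,46)])/5+[340-.4,170-.4]
P=back("top",a,.056)
f=lambda v:np.concatenate([(P[i,:2]-v[:2]-.066*np.array([np.cos(v[2]-i*np.radians(40)),np.sin(v[2]-i*np.radians(40))])) for i in range(6)])
r=least_squares(f,[.5,-.1,-2.6]);print("axis",r.x[:2],"step dirs deg",np.degrees(r.x[2])-40*np.arange(6),"rms",np.sqrt(np.mean(r.fun**2)))
print("collar top",back("top",[[243/5+339.6,209/5+169.6]],.098))
s=lambda x,y:[(x-400)/4.09+195-.4,y/4.09+210-.4]
T=back("top",[s(462,50),s(559,35)],.049);H=back("top",[s(569,403)],.052)
print("tips",T,"heel",H,np.linalg.norm(T[0]-T[1]),np.linalg.norm(T.mean(0)-H))
print("base corners",back("top",[s(453,88),s(610,66),s(664,393),s(505,423)],.008))
g=np.degrees(np.arctan2(*(T.mean(0)-H[0])[[1,0]]));print("yaw",g)
ax=r.x[:2]
for k in(0,1,2):
    d=r.x[2]-k*np.radians(40); print(k+1,"foot of post in scene",proj("scene",[[ax[0]+.058*np.cos(d),ax[1]+.058*np.sin(d),z] for z in (0.016,.036,.056)]).round())
im=cv2.imread("pics/scene0.png")
A=cv2.resize(im[235:345,350:450],None,fx=4,fy=4,interpolation=cv2.INTER_CUBIC)
B=cv2.resize(im[200:295,185:290],None,fx=3.8,fy=3.8,interpolation=cv2.INTER_CUBIC)
C=np.zeros((440,800,3),np.uint8);C[:,:400]=A;C[:361,400:799]=B
cv2.imwrite("pics/crop1.png",C)
E
```

```text
axis [ 0.63201538 -0.08854255] step dirs deg [-154.39533183 -194.39533183 -234.39533183 -274.39533183 -314.39533183
 -354.39533183] rms 0.0008743005718909
collar top [[ 0.63183516 -0.08752788  0.098     ]]
tips [[0.60860444 0.22950258 0.049     ]
 [0.61672492 0.18679832 0.049     ]] heel [[0.45436017 0.17564666 0.052     ]] 0.04346948595635252 0.16163481714624864
base corners [[0.59546064 0.23917949 0.008     ]
 [0.60804429 0.16720247 0.008     ]
 [0.45826433 0.13680328 0.008     ]
 [0.44247931 0.20888265 0.008     ]]
yaw 11.602966562270534
1 foot of post in scene [[393. 325.]
 [393. 315.]
 [394. 305.]]
2 foot of post in scene [[370. 313.]
 [371. 303.]
 [372. 293.]]
3 foot of post in scene [[365. 295.]
 [365. 285.]
 [366. 275.]]
```

View pics/crop1.png

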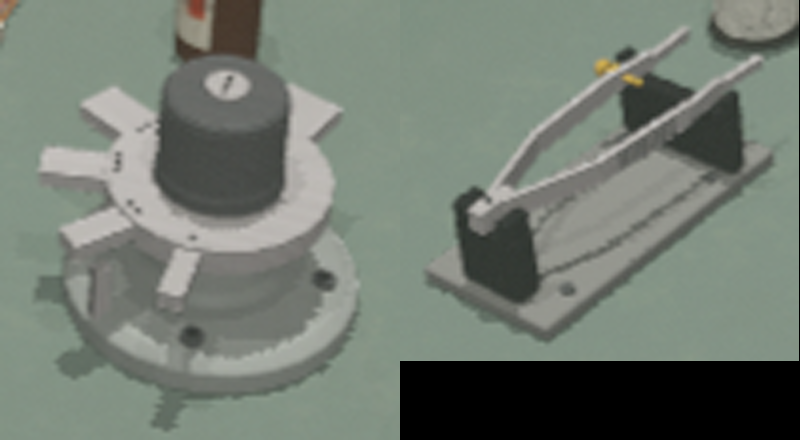

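The fit is consistent (rms 0.9 mm). The post is visible under step 2 at crop (100,285), so the collar is at step 2 and needs +80° counter-clockwise. The gauge yaw is about -14.4°. Tweezers: yaw about 11.6°, grip point near (0.533, 0.191). I'll start moving.

```bash
cat >> h.py <<'E'
def go(*T):
    o=env.get_obs();w,x,y,z=o["orientation"]
    from scipy.spatial.transform import Rotation as R
    r=R.from_quat([x,y,z,w]).as_matrix();yaw=np.degrees(np.arctan2(r[1,0],r[0,0]))
    print("t",o["t"],"pos",o["position"].round(4),"yaw",yaw.round(2),"tilt",r[2,2].round(5),"q",o["q"].round(2),"gw",round(o["grip_width"],4),"gf",o["grip_force"],"wf",o["wrist_force"].round(2))
    for t in T:
        print(t,"dp",(r.T@(np.array(t[:3])-o["position"])*1e3).round(1),"turn",((yaw-t[3]+180)%360-180).round(1) if len(t)>3 else 0)
E
python3 -c "
from h import *
go((.36,-.28,.22),(.632,-.088,.18),(.632,-.088,.066))"
```

```text
t 0.1 pos [ 0.2488 -0.4899  0.2306] yaw 26.92 tilt -1.0 q [-1.24  0.33 -0.19  1.05 -0.    1.44] gw 0.0853 gf 0.0 wf [-0.29  0.24  0.05]
(0.36, -0.28, 0.22) dp [ 194.2 -136.8   10.8] turn 0
(0.632, -0.088, 0.18) dp [ 523.6 -184.8   51. ] turn 0
(0.632, -0.088, 0.066) dp [ 523.6 -184.7  165. ] turn 0
```

Request:
{"fn": "arm_command", "kwargs": {"motion": [{"dp": [35,-25,2],"turn": 0,"grip": 85},{"dp": [70,-50,4],"turn": 0,"grip": 85},{"dp": [104,-72,6],"turn": 0,"grip": 85},{"dp": [138,-96,8],"turn": 0,"grip": 85},{"dp": [170,-118,10],"turn": 0,"grip": 85},{"dp": [204,-138,12],"turn": 0,"grip": 85},{"dp": [243,-144,16],"turn": 0,"grip": 85},{"dp": [282,-150,20],"turn": 0,"grip": 85},{"dp": [321,-156,24],"turn": 0,"grip": 85},{"dp": [360,-162,28],"turn": 0,"grip": 85}]}}

```text
t: 0.93
position: [0.4978, -0.1813, 0.203]
orientation: [0.0, 0.973, 0.233, -0.0]
wrist_force: [1.1, -0.3, 0.3]
grip_width: 0.0851
grip_force: 0.0
```

```bash
python3 -c "
from h import *
go((.632,-.088,.16),(.632,-.088,.068))"
```

```text
t 0.9333 pos [ 0.4978 -0.1813  0.203 ] yaw 26.93 tilt -1.0 q [-0.49  0.31 -0.29  0.97 -0.    2.18] gw 0.0851 gf 0.0 wf [ 1.11 -0.26  0.34]
(0.632, -0.088, 0.16) dp [161.9 -22.4  42.9] turn 0
(0.632, -0.088, 0.068) dp [162.  -22.4 134.9] turn 0
```

Request:
{"fn": "arm_command", "kwargs": {"motion": [{"dp": [40,-6,10],"turn": 0,"grip": 85},{"dp": [80,-11,20],"turn": 0,"grip": 85},{"dp": [120,-17,30],"turn": 0,"grip": 85},{"dp": [162,-22,40],"turn": 0,"grip": 85},{"dp": [162,-22,40],"turn": 0,"grip": 85},{"dp": [162,-22,75],"turn": 0,"grip": 85},{"dp": [162,-22,110],"turn": 0,"grip": 85},{"dp": [162,-22,134],"turn": 0,"grip": 85},{"dp": [162,-22,134],"turn": 0,"grip": 85}]}}

```text
t: 1.68
position: [0.6262, -0.0889, 0.0632]
orientation: [-0.003, 0.973, 0.233, -0.005]
wrist_force: [-1.4, 1.2, -0.5]
grip_width: 0.0853
grip_force: 0.0
```

```bash
python3 -c "
from h import *
go((.632,-.088,.068))
for n in('scene','top'): cv2.imwrite(f'pics/{n}1.png',viewer.capture(n)[:,:,::-1])
a=cv2.imread('pics/scene1.png')[170:330,320:480];b=cv2.imread('pics/top1.png')[150:270,310:430]
cv2.imwrite('pics/m1.png',np.hstack([cv2.resize(a,(400,400)),cv2.resize(b,(400,400))]))"
```

```text
t 1.6833 pos [ 0.6262 -0.0889  0.0632] yaw 26.92 tilt -0.99994 q [-0.26  0.63 -0.16  0.79 -0.    2.41] gw 0.0853 gf 0.0 wf [-1.42  1.25 -0.46]
(0.632, -0.088, 0.068) dp [ 5.5  1.8 -4.8] turn 0
```

View pics/m1.png

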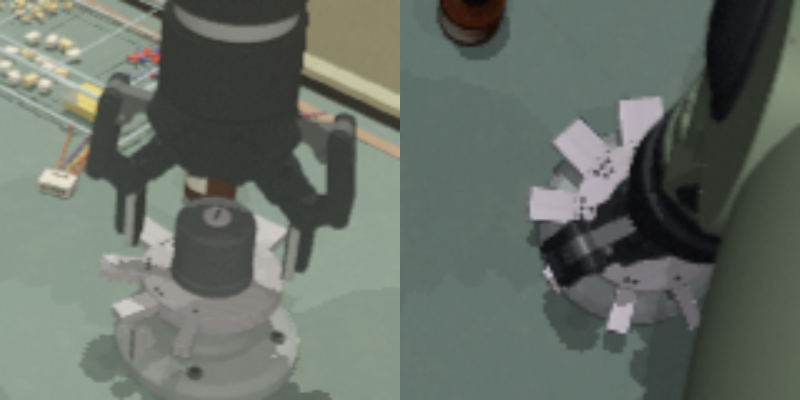

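The fingers straddle the collar (left crop: collar centre (215,245)), and there is clearance on both sides. Next I centre on it and close.

Request:
{"fn": "arm_command", "kwargs": {"motion": [{"dp": [3,1,-4],"turn": 0,"grip": 85},{"dp": [4,1,-4],"turn": 0,"grip": 60},{"dp": [4,1,-4],"turn": 0,"grip": 40},{"dp": [4,1,-4],"turn": 0,"grip": 40},{"dp": [4,1,-4],"turn": 0,"grip": 40},{"dp": [4,1,-4],"turn": 0,"grip": 40},{"dp": [4,1,-4],"turn": 0,"grip": 40},{"dp": [4,1,-4],"turn": 0,"grip": 40}], "squeeze": 50}}

```text
t: 2.45
position: [0.6347, -0.0856, 0.0753]
orientation: [-0.003, 0.972, 0.234, 0.001]
wrist_force: [-4.3, 8.6, 10.8]
grip_width: 0.0448
grip_force: 49.7
```

```bash
python3 -c "
from h import *
go((.632,-.088,.070))"
```

```text
t 2.45 pos [ 0.6347 -0.0856  0.0753] yaw 27.04 tilt -0.99998 q [-0.25  0.62 -0.14  0.81  0.01  2.42] gw 0.0448 gf 49.70221024006605 wf [-4.26  8.55 10.84]
(0.632, -0.088, 0.07) dp [-3.5  1.   5.3] turn 0
```

Request:
{"fn": "arm_command", "kwargs": {"motion": [{"dp": [0,0,0],"turn": 0,"grip": 60},{"dp": [0,0,0],"turn": 0,"grip": 60},{"dp": [-3,1,5],"turn": 0,"grip": 60},{"dp": [-3,1,5],"turn": 0,"grip": 60},{"dp": [-3,1,5],"turn": 0,"grip": 60},{"dp": [-3,1,5],"turn": 0,"grip": 60},{"dp": [-3,1,5],"turn": 0,"grip": 60}]}}

```text
t: 3.03
position: [0.633, -0.0916, 0.0682]
orientation: [0.0, 0.973, 0.233, -0.0]
wrist_force: [-0.9, -0.2, -0.2]
grip_width: 0.0603
grip_force: 0.0
```

```bash
python3 -c "
from h import *
go((.632,-.088,.070))"
```

```text
t 3.0333 pos [ 0.633  -0.0916  0.0682] yaw 26.9 tilt -1.0 q [-0.26  0.63 -0.15  0.8  -0.    2.41] gw 0.0603 gf 0.0 wf [-0.89 -0.15 -0.16]
(0.632, -0.088, 0.07) dp [ 0.8 -3.7 -1.8] turn 0
```

Request:
{"fn": "arm_command", "kwargs": {"motion": [{"dp": [1,-4,0],"turn": 0,"grip": 60},{"dp": [1,-4,0],"turn": 0,"grip": 60},{"dp": [1,-4,0],"turn": 0,"grip": 40},{"dp": [1,-4,0],"turn": 0,"grip": 40},{"dp": [1,-4,0],"turn": 0,"grip": 40},{"dp": [1,-4,0],"turn": 0,"grip": 40},{"dp": [1,-4,0],"turn": 0,"grip": 40}]}}

```text
t: 3.62
position: [0.6319, -0.0869, 0.0687]
orientation: [-0.0, 0.972, 0.233, 0.0]
wrist_force: [-1.6, 2.2, 5.9]
grip_width: 0.0446
grip_force: 51.3
```

Request:
{"fn": "arm_command", "kwargs": {"motion": [{"dp": [0,0,0],"turn": -6,"grip": 40},{"dp": [0,0,0],"turn": -12,"grip": 40},{"dp": [0,0,0],"turn": -18,"grip": 40},{"dp": [0,0,0],"turn": -24,"grip": 40},{"dp": [0,0,0],"turn": -30,"grip": 40},{"dp": [0,0,0],"turn": -35,"grip": 40},{"dp": [0,0,0],"turn": -40,"grip": 40},{"dp": [0,0,0],"turn": -40,"grip": 40}]}}

```text
t: 4.28
position: [0.6325, -0.0875, 0.0687]
orientation: [0.0, 0.834, 0.552, 0.0]
wrist_force: [-0.7, 0.8, 3.6]
grip_width: 0.0448
grip_force: 51.2
```

```bash
python3 -c "
from h import *
go((.632,-.088,.070,106.9));print(env.get_obs()['torque'])"
```

```text
t 4.2833 pos [ 0.6325 -0.0875  0.0687] yaw 67.0 tilt -1.0 q [-0.25  0.63 -0.15  0.79  0.    1.72] gw 0.0448 gf 51.21035092044622 wf [-0.74  0.83  3.63]
(0.632, -0.088, 0.07, 106.9) dp [-0.7 -0.3 -1.3] turn -39.9
[0.26205641 0.26964632 0.04055359]
```

Request:
{"fn": "arm_command", "kwargs": {"motion": [{"dp": [0,0,0],"turn": -6,"grip": 40},{"dp": [0,0,0],"turn": -12,"grip": 40},{"dp": [0,0,0],"turn": -18,"grip": 40},{"dp": [0,0,0],"turn": -24,"grip": 40},{"dp": [0,0,0],"turn": -30,"grip": 40},{"dp": [0,0,0],"turn": -35,"grip": 40},{"dp": [0,0,0],"turn": -40,"grip": 40},{"dp": [0,0,0],"turn": -40,"grip": 40}]}}

```text
t: 4.95
position: [0.6334, -0.0876, 0.0687]
orientation: [0.001, 0.596, 0.803, 0.001]
wrist_force: [4.0, 0.5, 1.5]
grip_width: 0.0443
grip_force: 51.1
```

Request:
{"fn": "arm_command", "kwargs": {"motion": [{"dp": [0,0,0],"turn": 0,"grip": 70},{"dp": [0,0,0],"turn": 0,"grip": 85},{"dp": [0,0,0],"turn": 0,"grip": 85},{"dp": [0,0,0],"turn": 0,"grip": 85},{"dp": [0,0,-40],"turn": 0,"grip": 85},{"dp": [0,0,-80],"turn": 0,"grip": 85},{"dp": [-30,-5,-105],"turn": 0,"grip": 85},{"dp": [-60,-20,-105],"turn": 0,"grip": 85},{"dp": [-90,-40,-105],"turn": 0,"grip": 85}]}}

```text
t: 5.7
position: [0.6222, -0.1861, 0.1761]
orientation: [0.003, 0.595, 0.804, 0.001]
wrist_force: [0.4, -0.7, -0.3]
grip_width: 0.0851
grip_force: 0.0
```

```bash
python3 -c "
from h import *
go((.533,.191,.18,191.6),(.533,.191,.1,191.6))"
```

```text
t 5.7 pos [ 0.6222 -0.1861  0.1761] yaw 107.01 tilt -0.99998 q [-0.4   0.54  0.    1.02 -0.    0.87] gw 0.0851 gf 0.0 wf [ 0.42 -0.68 -0.33]
(0.533, 0.191, 0.18, 191.6) dp [386.7  25.   -5.3] turn -84.6
(0.533, 0.191, 0.1, 191.6) dp [387.   24.7  74.7] turn -84.6
```

Request:
{"fn": "arm_command", "kwargs": {"motion": [{"dp": [39,2,-5],"turn": -7,"grip": 85},{"dp": [78,5,-5],"turn": -14,"grip": 85},{"dp": [117,8,-5],"turn": -21,"grip": 85},{"dp": [156,10,-5],"turn": -28,"grip": 85},{"dp": [195,13,-5],"turn": -35,"grip": 85},{"dp": [234,16,-5],"turn": -42,"grip": 85},{"dp": [273,18,-5],"turn": -49,"grip": 85},{"dp": [312,21,-5],"turn": -56,"grip": 85},{"dp": [351,23,-5],"turn": -63,"grip": 85},{"dp": [387,25,-5],"turn": -70,"grip": 85}]}}

```text
t: 6.53
position: [0.5302, 0.1943, 0.1783]
orientation: [-0.0, 0.024, 1.0, 0.0]
wrist_force: [0.9, 0.5, -0.8]
grip_width: 0.0851
grip_force: 0.0
```

```bash
python3 -c "
from h import *
go((.533,.191,.1,191.6),(.533,.191,.025,191.6))
for n in('scene','top'): cv2.imwrite(f'pics/{n}2.png',viewer.capture(n)[:,:,::-1])
a=cv2.imread('pics/scene2.png')[235:345,350:450];b=cv2.imread('pics/top2.png')[170:260,340:420]
C=np.zeros((450,800,3),np.uint8);C[:440,:400]=cv2.resize(a,(400,440),interpolation=2);C[:,400:]=cv2.resize(b,(400,450),interpolation=2)
cv2.imwrite('pics/m2.png',C)"
```

```text
t 6.5333 pos [0.5302 0.1943 0.1783] yaw 177.22 tilt -1.0 q [ 0.22  0.39 -0.24  0.94  0.    0.27] gw 0.0851 gf 0.0 wf [ 0.89  0.49 -0.8 ]
(0.533, 0.191, 0.1, 191.6) dp [-2.9 -3.2 78.3] turn -14.4
(0.533, 0.191, 0.025, 191.6) dp [ -2.9  -3.2 153.3] turn -14.4
```

View pics/m2.png

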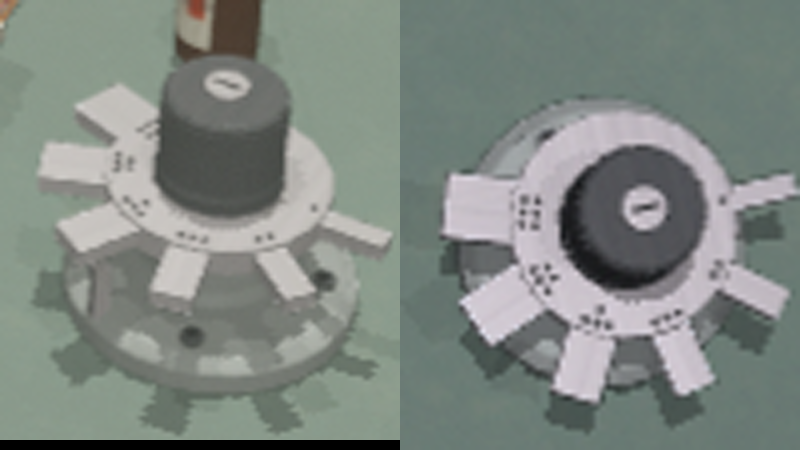

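Step 4 (four dots) now stands over the post: top crop (583,400), which is where step 2 was, and in the scene crop the post at (90,290) sits under it. Next are the tweezers.

Request:
{"fn": "arm_command", "kwargs": {"motion": [{"dp": [-3,-3,20],"turn": -7,"grip": 85},{"dp": [-3,-3,50],"turn": -14.4,"grip": 85},{"dp": [-3,-3,80],"turn": -14.4,"grip": 85},{"dp": [-3,-3,100],"turn": -14.4,"grip": 85},{"dp": [-3,-3,100],"turn": -14.4,"grip": 85},{"dp": [-3,-3,100],"turn": -14.4,"grip": 85}]}}

```text
t: 7.13
position: [0.5332, 0.1884, 0.0775]
orientation: [-0.001, -0.098, 0.995, -0.0]
wrist_force: [-0.4, 0.7, 0.4]
grip_width: 0.0848
grip_force: 0.0
```

```bash
python3 -c "
from h import *
go((.533,.191,.025,191.6))
for n in('scene','top'): cv2.imwrite(f'pics/{n}3.png',viewer.capture(n)[:,:,::-1])
a=cv2.imread('pics/scene3.png')[180:300,160:300];b=cv2.imread('pics/top3.png')[205:325,180:280]
C=np.zeros((460,800,3),np.uint8);C[:343,:400]=cv2.resize(a,(400,343),interpolation=2);C[:,400:783]=cv2.resize(b,(383,460),interpolation=2)
cv2.imwrite('pics/m3.png',C)"
```

```text
t 7.1333 pos [0.5332 0.1884 0.0775] yaw -168.79 tilt -1.0 q [ 0.21  0.5  -0.35  0.72 -0.    0.01] gw 0.0848 gf 0.0 wf [-0.43  0.71  0.36]
(0.533, 0.191, 0.025, 191.6) dp [-0.5  2.6 52.5] turn -0.4
```

View pics/m3.png

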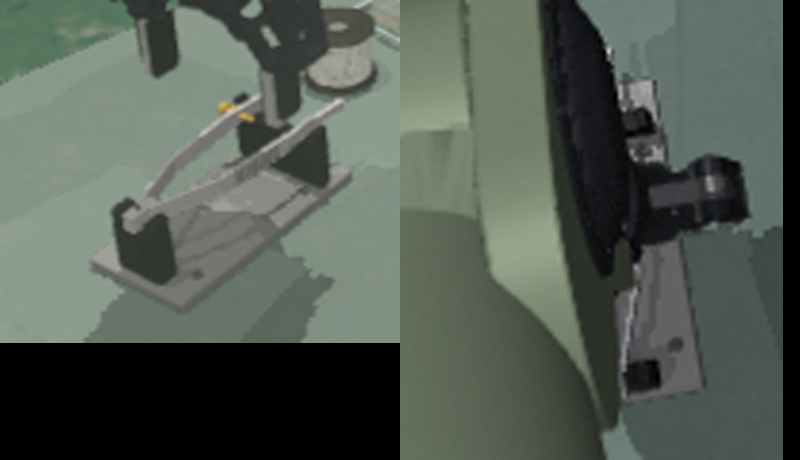

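The open fingers straddle the arms behind the screw, clear of the rest. I'll descend and close to 35 mm.

Request:
{"fn": "arm_command", "kwargs": {"motion": [{"dp": [0,2.5,15],"turn": -0.4,"grip": 85},{"dp": [0,2.5,30],"turn": -0.4,"grip": 85},{"dp": [0,2.5,45],"turn": -0.4,"grip": 75},{"dp": [0,2.5,53],"turn": -0.4,"grip": 65},{"dp": [0,2.5,53],"turn": -0.4,"grip": 55},{"dp": [0,2.5,53],"turn": -0.4,"grip": 50},{"dp": [0,2.5,53],"turn": -0.4,"grip": 50},{"dp": [0,2.5,53],"turn": -0.4,"grip": 50}], "squeeze": 25}}

```text
t: 7.9
position: [0.5347, 0.1919, 0.0265]
orientation: [0.001, -0.102, 0.995, 0.0]
wrist_force: [0.3, 0.2, 0.9]
grip_width: 0.0502
grip_force: 0.0
```

```bash
python3 -c "
from h import *
go((.533,.191,.025,191.6))"
```

```text
t 7.9 pos [0.5347 0.1919 0.0265] yaw -168.29 tilt -1.0 q [ 0.21  0.57 -0.39  0.61 -0.    0.01] gw 0.0502 gf 0.0 wf [0.3  0.17 0.9 ]
(0.533, 0.191, 0.025, 191.6) dp [ 1.8 -0.6  1.5] turn 0.1
```

Request:
{"fn": "arm_command", "kwargs": {"motion": [{"dp": [1,0,2],"turn": 0,"grip": 46},{"dp": [1,0,2],"turn": 0,"grip": 43},{"dp": [1,0,2],"turn": 0,"grip": 40},{"dp": [1,0,2],"turn": 0,"grip": 37},{"dp": [1,0,2],"turn": 0,"grip": 35},{"dp": [1,0,2],"turn": 0,"grip": 35},{"dp": [1,0,2],"turn": 0,"grip": 35}]}}

```text
t: 8.48
position: [0.5339, 0.1918, 0.0246]
orientation: [0.001, -0.102, 0.995, 0.0]
wrist_force: [-0.3, 0.2, 8.0]
grip_width: 0.0355
grip_force: 11.3
```

```bash
python3 -c "
from h import *
go()"
```

```text
t 8.4833 pos [0.5339 0.1918 0.0246] yaw -168.3 tilt -1.0 q [ 0.21  0.57 -0.4   0.6  -0.    0.01] gw 0.0355 gf 11.3479945063591 wf [-0.34  0.22  8.  ]
```

Request:
{"fn": "arm_command", "kwargs": {"motion": [{"dp": [0,0,-5],"turn": 0,"grip": 35},{"dp": [0,0,-15],"turn": 0,"grip": 35},{"dp": [0,0,-30],"turn": 0,"grip": 35},{"dp": [0,0,-45],"turn": 0,"grip": 35},{"dp": [0,0,-60],"turn": 0,"grip": 35},{"dp": [0,0,-70],"turn": 0,"grip": 35},{"dp": [0,0,-70],"turn": 0,"grip": 35},{"dp": [0,0,-70],"turn": 0,"grip": 35},{"dp": [0,0,-70],"turn": 0,"grip": 35}]}}

```text
t: 9.23
position: [0.532, 0.1914, 0.0927]
orientation: [-0.001, -0.102, 0.995, -0.0]
wrist_force: [-0.3, -0.2, 0.1]
grip_width: 0.0346
grip_force: 9.4
```

```bash
python3 -c "
from h import *
go((.48,-.05,.094,165.6))"
```

```text
t 9.2333 pos [0.532  0.1914 0.0927] yaw -168.28 tilt -1.0 q [ 0.21  0.48 -0.34  0.75 -0.    0.01] gw 0.0346 gf 9.40790981054306 wf [-0.35 -0.15  0.07]
(0.48, -0.05, 0.094, 165.6) dp [ 100.  -225.8   -1.2] turn 26.1
```

Request:
{"fn": "arm_command", "kwargs": {"motion": [{"dp": [24,-20,0],"turn": 3,"grip": 35},{"dp": [48,-45,0],"turn": 6,"grip": 35},{"dp": [72,-72,0],"turn": 9,"grip": 35},{"dp": [96,-102,0],"turn": 13,"grip": 35},{"dp": [114,-135,0],"turn": 17,"grip": 35},{"dp": [125,-170,0],"turn": 20,"grip": 35},{"dp": [129,-200,0],"turn": 24,"grip": 35},{"dp": [130,-210,0],"turn": 26,"grip": 35},{"dp": [130,-210,0],"turn": 26,"grip": 35},{"dp": [130,-210,0],"turn": 26,"grip": 35}]}}

```text
t: 10.07
position: [0.4475, -0.0403, 0.0927]
orientation: [-0.001, 0.124, 0.992, 0.0]
wrist_force: [-0.1, 0.4, 0.1]
grip_width: 0.0353
grip_force: 9.4
```

```bash
python3 -c "
from h import *
go((.448,-.041,.0306,165.6),(.506,-.056,.0306,165.6))"
```

```text
t 10.0667 pos [ 0.4475 -0.0403  0.0927] yaw 165.7 tilt -1.0 q [-0.25  0.3  -0.64  0.64  0.   -0.01] gw 0.0353 gf 9.416607320308685 wf [-0.09  0.4   0.09]
(0.448, -0.041, 0.0306, 165.6) dp [-0.8 -0.6 62.1] turn 0.1
(0.506, -0.056, 0.0306, 165.6) dp [-60.7  -0.8  62. ] turn 0.1
```

Request:
{"fn": "arm_command", "kwargs": {"motion": [{"dp": [-5,0,20],"turn": 0,"grip": 35},{"dp": [-15,0,40],"turn": 0,"grip": 35},{"dp": [-25,0,62],"turn": 0,"grip": 35},{"dp": [-25,0,62],"turn": 0,"grip": 35},{"dp": [-25,0,62],"turn": 0,"grip": 35},{"dp": [-25,0,62],"turn": 0,"grip": 35}]}}

```text
t: 10.57
position: [0.4715, -0.0454, 0.0315]
orientation: [-0.001, 0.123, 0.992, 0.0]
wrist_force: [0.4, -0.7, -0.3]
grip_width: 0.035
grip_force: 9.4
```

```bash
python3 -c "
from h import *
go((.506,-.056,.0306,165.6))
for n in('scene','top'): cv2.imwrite(f'pics/{n}4.png',viewer.capture(n)[:,:,::-1])
a=cv2.imread('pics/scene4.png')[240:340,320:420];b=cv2.imread('pics/top4.png')[200:300,330:430]
C=np.hstack([cv2.resize(a,(400,400),interpolation=2),cv2.resize(b,(400,400),interpolation=2)])
cv2.imwrite('pics/m4.png',C)"
```

```text
t 10.5667 pos [ 0.4715 -0.0454  0.0315] yaw 165.84 tilt -1.0 q [-0.25  0.43 -0.64  0.5   0.   -0.01] gw 0.035 gf 9.430324137210846 wf [ 0.36 -0.68 -0.26]
(0.506, -0.056, 0.0306, 165.6) dp [-36.   -1.8   0.8] turn 0.2
```

View pics/m4.png

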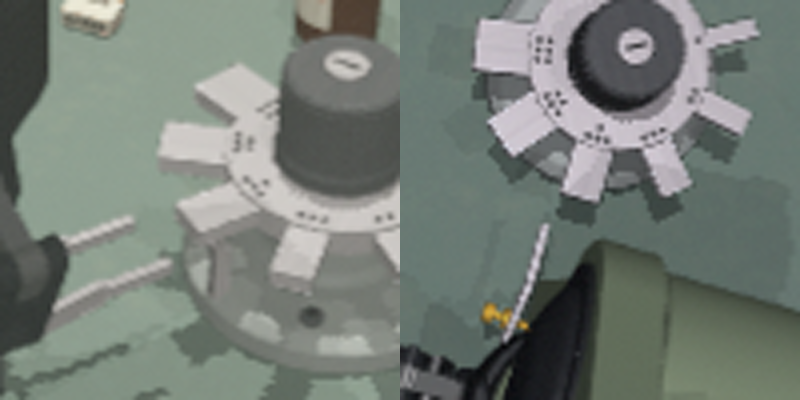

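Both tips are visible in the scene crop (ends at (133,222) and (170,265)). The left tip is visible in the top crop (545,227), with lug 4's end at (582,199). I'll zoom and compare with predictions.

```bash
cat >> h.py <<'E'
def pred(n):
    o=env.get_obs();p=o["position"];w,x,y,z=o["orientation"]
    yaw=2*np.arctan2(y,x);u=-np.array([np.cos(yaw),np.sin(yaw)]);v=np.array([-u[1],u[0]])
    g=.010;Z=p[2]-.0246+.040+.009
    return proj(n,[[*(p[:2]+.080*u+s*(g+.002)*v),Z] for s in(1,-1)]+[[*(p[:2]+.052*u+s*(g+.002)*v),Z] for s in(1,-1)])
def lug(n):
    a=np.array([.632,-.0885]);d=np.radians(165.6);u=np.array([np.cos(d),np.sin(d)]);v=np.array([-u[1],u[0]])
    return proj(n,[[*(a+r*u+s*.009*v),.056] for r,s in((.066,-1),(.066,1),(.042,-1),(.042,1))])
E
python3 -c "
from h import *
for n in('scene','top'): print(n,'pred tips L,R',pred(n).round(1).tolist(),'lug',lug(n).round(1).tolist())
a=cv2.imread('pics/scene4.png')[275:325,340:390];b=cv2.imread('pics/top4.png')[225:275,350:400]
C=np.hstack([cv2.resize(i,(400,400),interpolation=2) for i in(a,b)])
cv2.imwrite('pics/m5.png',C)"
```

```text
scene pred tips L,R [[350.3, 293.1], [359.3, 303.0], [333.5, 299.6], [342.2, 309.8]] lug [[363.4, 290.9], [370.2, 298.2], [377.3, 285.5], [384.3, 292.6]]
top pred tips L,R [[365.1, 257.1], [377.7, 260.8], [361.0, 272.0], [373.7, 275.7]] lug [[370.3, 247.7], [379.8, 250.4], [373.8, 235.0], [383.3, 237.8]]
```

View pics/m5.png

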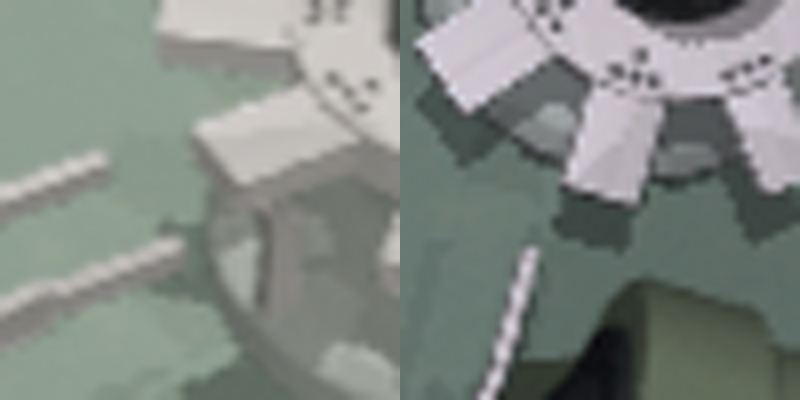

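```bash
python3 -c "
from h import *
o=env.get_obs();p=o['position'];w,x,y,z=o['orientation'];yaw=2*np.arctan2(y,x);u=-np.array([np.cos(yaw),np.sin(yaw)]);v=np.array([-u[1],u[0]])
def P(q):
    f,l,zz,g=q; return [[*(p[:2]+f*u+(l+s*(g/2+.002))*v),zz] for s in(1,-1)]
def F(q):
    s=proj('scene',P(q));t=proj('top',P(q))
    return np.r_[s[0]-[353.4,294.6],s[1]-[363,305.2],t[0]-[366.5,256.0]]
r=least_squares(F,[.08,0,.055,.02],x_scale=.01);print(r.x,r.fun.round(2))
T=np.array(P(r.x));a=np.array([.632,-.0885]);d=np.radians(-14.4);X=np.array([np.cos(d),np.sin(d)]);Y=np.array([-X[1],X[0]])
S=a-.058*X
for t in T: print('tip end in station frame',((t[:2]-S)@X).round(4),((t[:2]-S)@Y).round(4),t[2].round(4))
print('tool yaw rel',np.degrees(yaw)-165.6)
go()
"
```

```text
[ 0.08341584 -0.00344328  0.05418951  0.02189557] [-0.16 -0.03 -0.07  0.06  0.19 -0.21]
tip end in station frame -0.0239 0.0112 0.0542
tip end in station frame -0.0238 -0.0147 0.0542
tool yaw rel 0.19509895970548996
t 10.6667 pos [ 0.4723 -0.046   0.0322] yaw 165.8 tilt -1.0 q [-0.25  0.43 -0.64  0.5   0.   -0.01] gw 0.0352 gf 9.4338159263134 wf [-0.76  0.49 -0.29]
```

The fit gives residuals of about 0.2 px. The tip ends are 24 mm short of the station and the centre line is 1.7 mm to the right with about 1° of yaw. The gap is about 21–22 mm. I'll correct this, then advance slowly.

Request:
{"fn": "arm_command", "kwargs": {"motion": [{"dp": [-1,0.5,0],"turn": -0.8,"grip": 35},{"dp": [-3,0.5,0],"turn": -0.8,"grip": 35},{"dp": [-5,0.5,0],"turn": -0.8,"grip": 35},{"dp": [-8,0.5,0],"turn": -0.8,"grip": 35},{"dp": [-11,0.5,0],"turn": -0.8,"grip": 35},{"dp": [-13,0.5,0],"turn": -0.8,"grip": 35},{"dp": [-13,0.5,0],"turn": -0.8,"grip": 35},{"dp": [-13,0.5,0],"turn": -0.8,"grip": 35}]}}

```text
t: 11.33
position: [0.485, -0.0495, 0.0312]
orientation: [-0.0, 0.117, 0.993, 0.0]
wrist_force: [-0.9, -0.5, -1.0]
grip_width: 0.0352
grip_force: 9.4
```

```bash
python3 -c "
from h import *
go()
for n in('scene','top'): cv2.imwrite(f'pics/{n}5.png',viewer.capture(n)[:,:,::-1])
a=cv2.imread('pics/scene5.png')[275:325,340:390];b=cv2.imread('pics/top5.png')[225:275,350:400]
cv2.imwrite('pics/m6.png',np.hstack([cv2.resize(i,(400,400),interpolation=2) for i in(a,b)]))"
```

```text
t 11.3333 pos [ 0.485  -0.0495  0.0312] yaw 166.51 tilt -1.0 q [-0.25  0.45 -0.6   0.52 -0.   -0.02] gw 0.0352 gf 9.413518756628036 wf [-0.89 -0.46 -0.98]
```

View pics/m6.png

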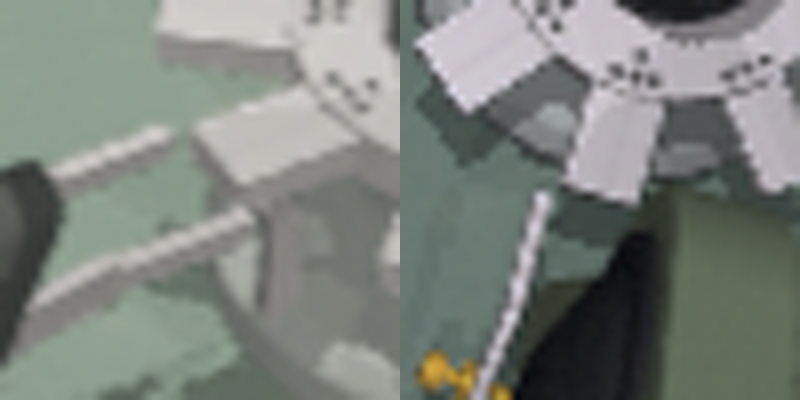

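Left tip end: top (543,190), just left of the lug's corner at (563,183). Scene tip ends: (172,131) and (255,213), one on each side of the lug. I'll re-fit.

```bash
python3 -c "
from h import *
o=env.get_obs();p=o['position'];w,x,y,z=o['orientation'];yaw=2*np.arctan2(y,x);u=-np.array([np.cos(yaw),np.sin(yaw)]);v=np.array([-u[1],u[0]])
def P(q):
    f,l,zz,g=q; return [[*(p[:2]+f*u+(l+s*(g/2+.002))*v),zz] for s in(1,-1)]
def F(q):
    s=proj('scene',P(q));t=proj('top',P(q))
    return np.r_[s[0]-[361.5,291.4],s[1]-[371.9,301.6],t[0]-[367.9,248.75]]
r=least_squares(F,[.08,0,.055,.02],x_scale=.01);print(r.x,r.fun.round(2))
T=np.array(P(r.x));a=np.array([.632,-.0885]);d=np.radians(-14.4);X=np.array([np.cos(d),np.sin(d)]);Y=np.array([-X[1],X[0]])
S=a-.058*X
for t in T: print('tip end in station frame',((t[:2]-S)@X).round(4),((t[:2]-S)@Y).round(4),t[2].round(4))
go()
"
```

```text
[ 0.08481258 -0.00399461  0.05398167  0.02262397] [-0.22 -0.23 -0.33  0.31  0.47 -0.52]
tip end in station frame -0.0098 0.0119 0.054
tip end in station frame -0.0093 -0.0147 0.054
t 11.4333 pos [ 0.4847 -0.0494  0.0312] yaw 166.51 tilt -1.0 q [-0.25  0.45 -0.6   0.52 -0.   -0.02] gw 0.0352 gf 9.413099884986877 wf [ 0.3   0.04 -1.77]
```

Request:
{"fn": "arm_command", "kwargs": {"motion": [{"dp": [0,1.0,0],"turn": 0,"grip": 35},{"dp": [0,1.0,0],"turn": 0,"grip": 35},{"dp": [-3,1.0,0],"turn": 0,"grip": 35},{"dp": [-6,1.0,0],"turn": 0,"grip": 35},{"dp": [-9,1.0,0],"turn": 0,"grip": 35},{"dp": [-12,1.0,0],"turn": 0,"grip": 35},{"dp": [-15,1.0,0],"turn": 0,"grip": 35},{"dp": [-17,1.0,0],"turn": 0,"grip": 35},{"dp": [-17,1.0,0],"turn": 0,"grip": 35},{"dp": [-17,1.0,0],"turn": 0,"grip": 35}]}}

```text
t: 12.27
position: [0.5017, -0.0524, 0.0312]
orientation: [-0.0, 0.117, 0.993, 0.0]
wrist_force: [-0.3, -0.4, -1.3]
grip_width: 0.0349
grip_force: 9.4
```

Request:
{"fn": "arm_command", "kwargs": {"motion": [{"dp": [0,0,0],"turn": 0,"grip": 34.6},{"dp": [0,0,0],"turn": 0,"grip": 34.4},{"dp": [0,0,0],"turn": 0,"grip": 34.4},{"dp": [0,0,0],"turn": 0,"grip": 34.4},{"dp": [0,0,0],"turn": 0,"grip": 34.4}]}}

```text
t: 12.68
position: [0.5016, -0.0524, 0.0313]
orientation: [-0.0, 0.117, 0.993, -0.0]
wrist_force: [-0.1, 0.2, -0.3]
grip_width: 0.0347
grip_force: 10.2
```

```bash
python3 -c "
from h import *
go()
F=[]
for n in('scene','top'): cv2.imwrite(f'pics/{n}6.png',viewer.capture(n)[:,:,::-1])
for i in range(6): viewer.capture('top');o=env.get_obs();F.append([*o['wrist_force'],o['grip_force'],o['grip_width']*1e3])
print(np.mean(F,0).round(3))
a=cv2.imread('pics/scene6.png')[275:325,340:390];b=cv2.imread('pics/top6.png')[225:275,350:400]
cv2.imwrite('pics/m7.png',np.hstack([cv2.resize(i,(400,400),interpolation=2) for i in(a,b)]))"
```

```text
t 12.6833 pos [ 0.5016 -0.0524  0.0313] yaw 166.52 tilt -1.0 q [-0.25  0.48 -0.56  0.54 -0.   -0.02] gw 0.0347 gf 10.164785385131836 wf [-0.08  0.21 -0.32]
[ 0.2    0.1   -1.214 10.165 34.597]
```

```bash
python3 -c "
import cv2,numpy as np
f=lambda k:np.float32(cv2.imread(f'pics/top{k}.png',0)[172:240,335:372])
for k in(5,6): print(k,cv2.phaseCorrelate(f(2),f(k),cv2.createHanningWindow((37,68),cv2.CV_32F)))
r=cv2.imread('pics/top6.png',0)[228:248,362:382]
for q in r[::3]: print(q.tolist())
"
```

```text
5 ((0.030626616999420264, 0.003187882122716701), 1.000390808780988)
6 ((0.007866319284016043, 0.014386620230176561), 0.9984755188226699)
[199, 198, 196, 185, 137, 184, 184, 80, 165, 198, 200, 198, 195, 196, 195, 195, 191, 178, 169, 115]
[200, 202, 201, 199, 198, 198, 180, 163, 193, 195, 202, 199, 198, 197, 194, 179, 173, 133, 106, 179]
[202, 199, 191, 146, 104, 105, 104, 104, 102, 90, 72, 107, 164, 174, 135, 98, 133, 75, 138, 116]
[99, 104, 100, 103, 103, 104, 106, 106, 104, 101, 101, 145, 179, 181, 179, 178, 174, 160, 135, 118]
[74, 91, 100, 128, 129, 129, 129, 203, 189, 126, 126, 179, 181, 180, 179, 177, 175, 164, 57, 14]
[109, 110, 103, 64, 76, 126, 160, 178, 112, 111, 181, 182, 181, 179, 179, 161, 86, 15, 16, 16]
[109, 109, 110, 110, 109, 130, 185, 133, 101, 184, 172, 139, 112, 95, 18, 19, 22, 23, 24, 23]
```

Request:
{"fn": "arm_command", "kwargs": {"motion": [{"dp": [0,-0.5,0],"turn": 0,"grip": 34.4},{"dp": [0,-1.0,0],"turn": 0,"grip": 34.4},{"dp": [0,-1.0,0],"turn": 0,"grip": 34.4},{"dp": [0,-1.0,0],"turn": 0,"grip": 34.4},{"dp": [0,-1.0,0],"turn": 0,"grip": 34.4},{"dp": [0,-1.0,0],"turn": 0,"grip": 34.4}]}}

```text
t: 13.58
position: [0.5014, -0.0534, 0.0313]
orientation: [-0.0, 0.117, 0.993, -0.0]
wrist_force: [-0.5, 0.4, -0.8]
grip_width: 0.0347
grip_force: 10.2
```

```bash
python3 -c "
from h import *
cv2.imwrite('pics/top7.png',viewer.capture('top')[:,:,::-1])
F=[]
for i in range(6): viewer.capture('top');o=env.get_obs();F.append([*o['wrist_force'],o['grip_force'],o['grip_width']*1e3])
print(np.mean(F,0).round(3)); go()
f=lambda k:np.float32(cv2.imread(f'pics/top{k}.png',0)[172:240,335:368])
print(cv2.phaseCorrelate(f(2),f(7),cv2.createHanningWindow((33,68),cv2.CV_32F)))
r=cv2.imread('pics/top7.png',0)[240:247:3,362:378]
for q in r: print(q.tolist())
"
```

```text
[-0.17   0.07  -0.911 10.163 34.673]
t 13.9333 pos [ 0.5015 -0.0534  0.0313] yaw 166.52 tilt -1.0 q [-0.25  0.48 -0.56  0.54  0.   -0.02] gw 0.0346 gf 10.163050889968872 wf [-0.03  0.47 -1.07]
((0.012067309182228314, 0.012330211435845229), 1.0004182397675367)
[75, 91, 99, 129, 130, 135, 139, 122, 195, 148, 133, 180, 181, 180, 180, 178]
[108, 109, 103, 64, 75, 114, 109, 198, 175, 112, 180, 181, 181, 179, 178, 175]
[109, 111, 109, 111, 107, 120, 202, 179, 104, 186, 179, 178, 168, 109, 92, 15]
```

The collar hasn't moved, the wrist shows no side force, and there is a small gap beside the left tip. Handing in.

```bash
python3 -c "
from bench import env
print(env.close_job())"
```

```text
the job is handed in; nothing more can be done
None
```

I turned the collar to step 4 and handed the job in with the larger tweezers held at that lug, tips either side and a gap of about 20 mm (worked out from grip force and opening). The last check showed no side force and the collar still in its click. The right tip was hidden in the top view, so its clearance is inferred. The hand-in returned no verdict.

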